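# Fit the matching keyed hub to the mould turner

## Robot

A 6-joint arm with a two-finger parallel gripper is mounted at the origin on the work surface. World frame = base frame: x ahead of the robot, y to its left, z up, the work surface at z = 0. Lengths are in m, angles in rad, forces in N, time in s.
With the tool pointing down it reaches from about 0.35 to 0.775 m from the base axis. Payload 7.3 kg.
Tool frame: the origin (TCP) lies between the finger pads; the fingertips stand 25 mm ahead of it and the grasp point (between the pads) lies 6 mm ahead of it; y points along the fingers, z is the direction in which the jaws open and shut, and the axes are right-handed (so a half turn about y gives the same grasp; the last joint's range is limited). The gripper opens to 92 mm and grips with 3 to 60 N. Pads are 19 mm wide; open, the fingers measure 130 mm over their backs; the gripper's body (75 mm by 190 mm) begins 47 mm behind the grasp point.
Start: joints at [1.176, 0.342, 1.524, -0, 1.275, -0.146], TCP at [0.129, 0.509, 0.252] pointing down, gripper open.
Joint ranges: [-2.53, 2.53], [-0.77, 2.02], [0.04, 2.7], [-1, 4.14], [0.28, 2.66], [-3.11, 3.11]. Speed limits (rad/s): [2.57, 2.57, 3.14, 3.14, 3.14, 3.14].

## Interface

Orientations are given as [roll, pitch, yaw] about the fixed x, y, z axes, in that order (R = Rz(yaw) Ry(pitch) Rx(roll)).
In Python, from cell import sensors, read_camera, hand_in gives the robot as it stands. The module is installed in compiled form; this text tells all that it offers.
- The arm moves only by the tool send_rows, never from a script. Its argument "motion" is a list that holds one entry, the list of rows, each a list of 4 numbers: the shift along the tool's x, y, z in m, then the turn about the tool's y in degrees. In form: [[[tx, ty, tz, twist], ...]]. A call has 1 to 8 rows; each row is the pose to reach, as a shift and turn from the pose measured when the call began, along the tool's axes at that moment; what a row does not reach only later rows make up. A row lasts 1/10 s, in which the tool goes at most 50 mm and 8.59 degrees, less where a joint would pass 70% of its speed; a pose out of reach is approached as far as the arm can. A call with a gripper value outside its range is refused whole. "gripper" is the opening, from 0 (shut) to 1 (fully open), set as the call begins (left out, the last holds). The fingers move at their own pace and stop on an object; "grip_force" is the grip in N (left out, the last holds). Time passes only in rows, so rows that repeat a pose let the fingers close. It gives the time, the measured TCP pose, the force and the opening at its end, in the units of the state.
- sensors.observe(): the state, without advancing time (a new reading comes with each control period).
- read_camera(name): name is "side" or "top"; returns a dict with "frame" (420x560x3 uint8, red, green, blue), "fx", "fy", "cx", "cy" (pixels), "distortion" ([k1, k2, p1, p2, k3] as OpenCV has them; the pictures are not rectified), "extrinsics" (4x4, takes a point from world to camera coordinates). Camera axes: x right, y up, looking along -z (the intrinsics and any distortion apply to the point x, -y, -z); pixel columns grow to the right and rows downward; lengths in m; the calibration is good to about 2 mm. A picture is of the moment at which its call begins. There is no depth.
- hand_in(): hands the job in, once; it reports no verdict.
The state is a dict: "time": time; "qpos": joint angles; "qvel": joint speeds; "joint_efforts": joint torques, N m; "tool_pos": TCP position; "tool_rot": TCP orientation; "contact_force": force on the tool from outside, world axes, zero at the start; "torque": the same for the moment, N m; "opening": finger opening in m.
Only numpy, scipy, OpenCV 4.12 (cv2) and the standard library are available. Lean on these libraries where they do the work, as an engineer would, in place of code of your own. Each camera call takes 0.05 s, during which the arm holds its last target.

## Task

Find the one of the three hubs in the green tray that fits the mould turner's stand: with its keyway on the red key, its rim notch must fall on the yellow pin. Set that hub fully home, flat, on the stand's keyed shaft, then push the black-balled lock lever all the way over, away from where it leans, and let go. Leave the other two hubs lying in the tray and do not disturb the other things on the bench.

Things in the scene. Friction and masses are not known exactly. Their poses are not given: they have to be found in the camera images.
- stand: Fixed drive stand: blue round housing 110 mm across (foot 124), 30 mm high, with a steel seat collar 38 mm across, 2 mm high, and an upright steel shaft 20 mm thick, its top 62 mm above the bench, the last 8 mm tapering to 14 mm. A red key 8 mm wide stands out from the shaft to 15 mm from the axis, from the seat up to 52 mm above the bench. Origin: axis, bench level; z up; +x along the key.
- seat (a point): Centre of the stand's seat collar, 32 mm above the bench, on the shaft axis. The hub's underside rests here when fully home.
- hole_a (a point): Index hole a on top of the stand, 32 mm from the shaft axis, 30 mm above the bench: it lies 90 degrees counter-clockwise of the key seen from above (stand's +y). The yellow pin stands in one of the three holes; black flush plugs fill the other two.
- hole_b (a point): Index hole b on top of the stand, 32 mm from the shaft axis, 30 mm above the bench: it lies opposite the key (stand's -x). The yellow pin stands in one of the three holes; black flush plugs fill the other two.
- hole_c (a point): Index hole c on top of the stand, 32 mm from the shaft axis, 30 mm above the bench: it lies 90 degrees clockwise of the key seen from above (stand's -y). The yellow pin stands in one of the three holes; black flush plugs fill the other two.
- pin: Yellow index pin fixed in one of the stand's three holes, 8 mm in diameter, standing 12 mm out of the housing (10 mm above the seat). Origin: at its foot. A hub whose keyway is on the key goes fully home only if its notch then falls on this pin; otherwise its flange lands on the pin.
- hub_a: Loose aluminium hub, 0.2 to 0.4 kg: round flange 84 mm across, 10 mm thick, with a round boss 44 mm across on it (the grip), 34 mm high overall. Through bore 22.5 mm; keyway 11.5 mm wide, out to 17 mm from the axis, full height. Red line on the flange marks the keyway. Origin: axis, underside; z up; +x along the keyway. All three hubs look alike but for the angle from keyway to rim notch.
- hub_b: Loose aluminium hub, 0.2 to 0.4 kg: round flange 84 mm across, 10 mm thick, with a round boss 44 mm across on it (the grip), 34 mm high overall. Through bore 22.5 mm; keyway 11.5 mm wide, out to 17 mm from the axis, full height. Red line on the flange marks the keyway. Origin: axis, underside; z up; +x along the keyway. All three hubs look alike but for the angle from keyway to rim notch.
- hub_c: Loose aluminium hub, 0.2 to 0.4 kg: round flange 84 mm across, 10 mm thick, with a round boss 44 mm across on it (the grip), 34 mm high overall. Through bore 22.5 mm; keyway 11.5 mm wide, out to 17 mm from the axis, full height. Red line on the flange marks the keyway. Origin: axis, underside; z up; +x along the keyway. All three hubs look alike but for the angle from keyway to rim notch.
- hub_a_notch (a point): The index notch in the rim of hub_a, open outwards, 26 degrees wide, cut in to 24 mm from the axis; this point is 32 mm from the axis, at the underside. On this hub it lies 90 degrees counter-clockwise from the keyway seen from above (towards the hub's +y).
- hub_b_notch (a point): The index notch in the rim of hub_b, open outwards, 26 degrees wide, cut in to 24 mm from the axis; this point is 32 mm from the axis, at the underside. On this hub it lies 180 degrees from the keyway (towards the hub's -x).
- hub_c_notch (a point): The index notch in the rim of hub_c, open outwards, 26 degrees wide, cut in to 24 mm from the axis; this point is 32 mm from the axis, at the underside. On this hub it lies 90 degrees clockwise from the keyway seen from above (towards the hub's -y).
- rack: Fixed green tray, 130 mm (x) by 370 mm (y), 22 mm high, walls and floor 5 mm. The hubs lie flat on its floor, boss up, about 110 mm apart along y, near the middle line. Origin: centre of the underside; z up.
- lock (a joint): Lock lever of the stand, 80 mm long, steel with a black ball 26 mm across, on a blue block 70 x 50 x 25 mm whose middle lies 105 mm from the shaft axis towards the stand's -y. It swings in the stand's x-z plane: 0 rad (unlocked) leans to the stand's -x, 1.0 rad (stop, locked) leans as far to +x. Light friction (1 N at the ball), no spring: it stays where left. Starts at 0 to 0.2.
- lock_tip (a point): Centre of the lock lever's black ball. Unlocked: 38 mm on the stand's -x side of the pivot; upright: 102 mm above the bench; locked: 38 mm on the +x side, 92 mm above the bench.
- jar: Bystander: loose jar with blue lid, 56 mm across, 85 mm high. Origin at the centre of its underside.
- basin: Bystander: loose red mixing basin, 124 mm across, 50 mm high. Origin at the centre of its underside.
- cast: Bystander: loose plaster cast of a small bone, about 140 mm long and 30 mm high. Origin at the middle of its underside.
- brush: Bystander: loose brush, 160 mm long, lying flat. Origin at the middle of its underside.
Things that resemble listed ones, but are neither listed nor needed, are in the scene too. What is shaped like the hub_b but blue or purple is not meant.

How it is judged:
By the outcome, as a careful person would: the job done as asked, in the order asked, and still so for the second after the job is handed in, with the robot touching nothing.
It also fails if it takes over 54 s, if anything falls off the work surface, if the arm or the gripper's body presses on something with over 40 N, if the wrist force passes 120 N, or if a joint passes its speed limit or range.

## Working session

There is one attempt and no reset: what is moved stays moved. The work goes in short steps, Python scripts to look and compute and a tool call to move; the robot and the scene stay as the last step left them, time stands still between calls to the robot, and variables do not carry over. Pictures are saved under pics/ and viewed, and the job is handed in when it is done.

Besides the shell and the picture viewer there is one more tool, called by a JSON object that holds its "api" and its "payload", one argument or row to a line. send_rows: Moves the arm, as the interface text tells. Its arguments: {"type":"object","properties":{"motion":{"type":"array"},"gripper":{"type":"number"},"grip_force":{"type":"number"}},"required":["motion"]}

```bash
mkdir -p pics; cat > h.py <<'E'
import numpy as np,cv2,json
from cell import sensors,read_camera,hand_in
def cam(n,save=None):
    c=read_camera(n)
    if save: cv2.imwrite(save,c['frame'][:,:,::-1])
    return c
def K(c): return np.array([[c['fx'],0,c['cx']],[0,c['fy'],c['cy']],[0,0,1.]])
def ray(c,px):
    u=cv2.undistortPoints(np.array([[px]],float),K(c),np.array(c['distortion'],float))[0,0]
    d=np.array([u[0],-u[1],-1.]);E=np.array(c['extrinsics']);R=E[:3,:3];t=E[:3,3]
    return -R.T@t, R.T@d
def atz(c,px,z):
    o,d=ray(c,px);return o+d*(z-o[2])/d[2]
def proj(c,P):
    E=np.array(c['extrinsics']);P=np.atleast_2d(P);p=(E[:3,:3]@P.T).T+E[:3,3]
    q=np.stack([p[:,0],-p[:,1],-p[:,2]],1)
    return cv2.projectPoints(q,np.zeros(3),np.zeros(3),K(c),np.array(c['distortion'],float))[0][:,0]
def Rm(s):
    from scipy.spatial.transform import Rotation as Ro
    return Ro.from_euler('xyz',s['tool_rot']).as_matrix()
E
python3 - <<'E'
from h import *
import pickle
a=cam('top','pics/t0.png');b=cam('side','pics/s0.png')
pickle.dump((a,b),open('c0.pkl','wb'))
s=sensors.observe();print(s);print(Rm(s).round(3))
for c in(a,b): print(ray(c,(280,210)),c['fx'],c['distortion'])
E
```

```text
{'time': 0.1, 'qpos': array([ 1.17602104e+00,  3.42637644e-01,  1.52491258e+00, -7.18094672e-06,
        1.27540685e+00, -1.46028630e-01]), 'qvel': array([ 0.00148056, -0.00383162, -0.00237725,  0.000338  ,  0.00097136,
       -0.0009531 ]), 'joint_efforts': array([ 6.69792971e-04, -4.32007492e+01, -2.44694495e+01,  7.17927050e-02,
        5.25894540e-02, -5.30792715e-05]), 'tool_pos': array([0.12911688, 0.50853664, 0.25112554]), 'tool_rot': array([-1.57214723e+00,  1.91743966e-04, -2.48744690e-01]), 'contact_force': array([ 0.06469387,  0.25207105, -0.67214904]), 'torque': array([-0.03792683,  0.02786036, -0.00743445]), 'opening': 0.09172034330312691}
[[ 0.969 -0.001  0.246]
 [-0.246 -0.001  0.969]
 [-0.    -1.    -0.001]]
(array([0.50188596, 0.03273728, 1.23701684]), array([ 0.11689203, -0.02904638, -0.99281182])) 473.43305432573305 [0.0440975 0.        0.        0.        0.       ]
(array([ 0.459236  , -0.74457467,  0.66203286]), array([ 0.15109145,  0.79714169, -0.58463416])) 417.5123104735416 [0.04436037 0.         0.         0.         0.        ]
```

View pics/t0.png

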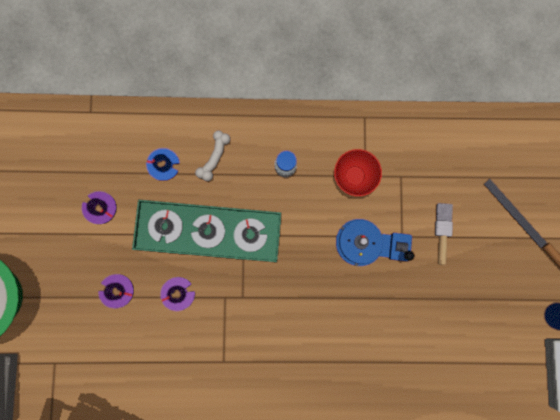

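View pics/s0.png

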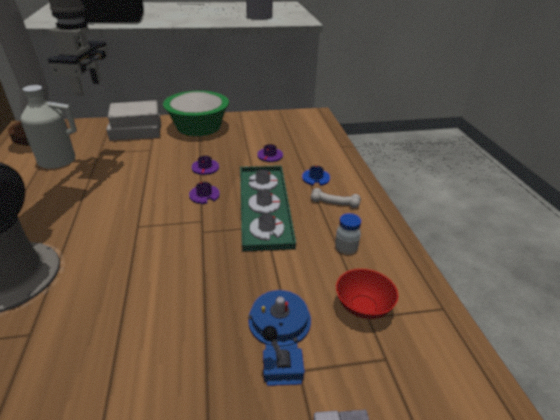

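```bash
python3 - <<'E'
from h import *
import pickle
a,b=pickle.load(open('c0.pkl','rb'))
f=a['frame'][:,:,::-1]
cv2.imwrite('pics/t_tray.png',cv2.resize(f[195:270,130:285],None,fx=5,fy=5,interpolation=cv2.INTER_CUBIC))
cv2.imwrite('pics/t_stand.png',cv2.resize(f[210:275,330:420],None,fx=8,fy=8,interpolation=cv2.INTER_CUBIC))
g=b['frame'][:,:,::-1]
cv2.imwrite('pics/s_stand.png',cv2.resize(g[280:390,230:330],None,fx=5.4,fy=5.4,interpolation=cv2.INTER_CUBIC))
for n,p,z in[('hubL',(165,226),.015),('hubM',(208,231),.015),('hubR',(251,234),.015),('stand',(360,242),.03),('ball',(409,256),.095),('tray',(208,231),0)]: print(n,atz(a,p,z).round(4))
E
```

```text
hubL [0.6015 0.2918 0.015 ]
hubM [0.5895 0.182  0.015 ]
hubR [0.5827 0.0715 0.015 ]
stand [ 0.5636 -0.208   0.03  ]
ball [ 0.5275 -0.3133  0.095 ]
tray [0.5906 0.1838 0.    ]
```

View pics/t_tray.png

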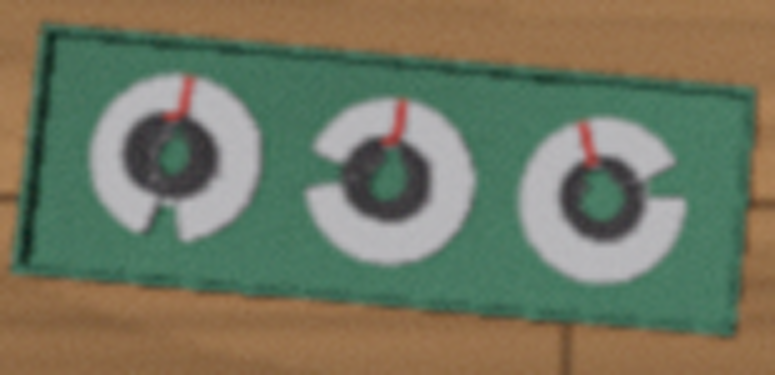

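View pics/t_stand.png

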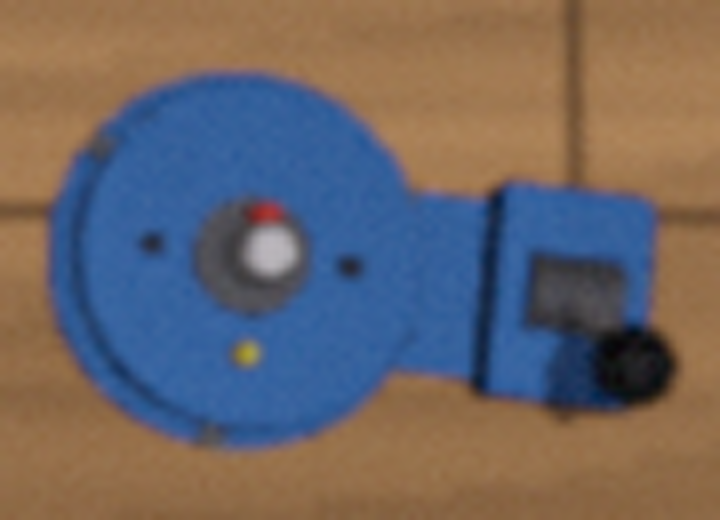

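View pics/s_stand.png

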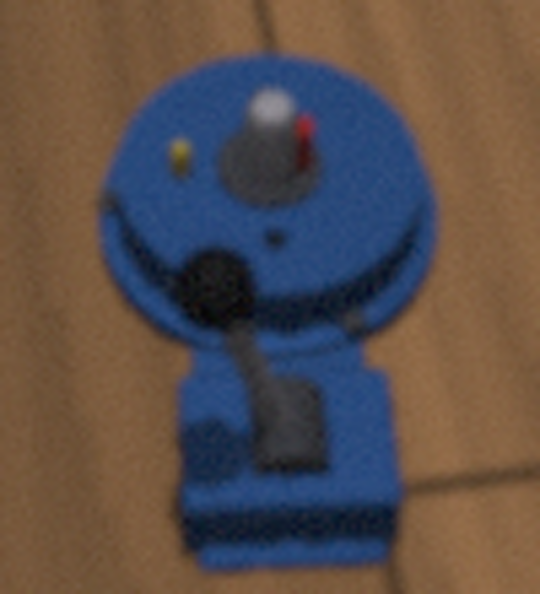

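The stand's key points to image-up (+x) and the yellow pin is at px (360,253), opposite the key, so the pin is in hole_b and I need the 180° hub.

Candidates:
- Left tray hub, px (165,226): notch opposite the red line. This is hub_b.
- Middle tray hub (208,231): notch 90° counter-clockwise. This is hub_a.
- Right tray hub (251,234): notch 90° clockwise. This is hub_c.
- Purple or blue look-alikes at (99,208), (116,291), (178,294) and (163,164): not meant.

The close crop confirms the left tray hub as the one to use. Next I'll measure it precisely.

```bash
cat > meas.py <<'E'
from h import *
from scipy.optimize import least_squares
from scipy.ndimage import label
def hubmask(c,box):
    x0,y0,x1,y1=box
    f=c['frame'][y0:y1,x0:x1].astype(int);m=(f.min(2)>125)&(f.max(2)-f.min(2)<40)
    return m
def comp(m):
    l,n=label(m); k=np.argmax(np.bincount(l.ravel())[1:])+1; return l==k
E
python3 - <<'E'
from meas import *
import pickle
a,b=pickle.load(open('c0.pkl','rb'))
# stand, top cam points (crop8) 
T=lambda x,y:(x/8+330-.44,y/8+210-.44)
S=lambda x,y:(x/5.4+230-.41,y/5.4+280-.41)
pts={'holeA':((-0,32,30),T(151,243),None),'holeC':((0,-32,30),T(348,266),S(275,238)),
'pintop':((-32,0,42),T(247,351),S(180,145)),'shaft':((0,0,62),T(271,250),S(272,106)),'key':((12.5,0,52),T(265,212),S(306,122))}
for n,cs,idx in(('top',a,1),('side',b,2)):
    L=[(np.array(v[0])/1000,v[idx]) for v in pts.values() if v[idx]]
    def w(p,P):
        cc,ss=np.cos(p[2]),np.sin(p[2]);return np.array([p[0]+cc*P[0]-ss*P[1],p[1]+ss*P[0]+cc*P[1],P[2]])
    fn=lambda p:np.concatenate([proj(cs,w(p,P))[0]-np.array(q) for P,q in L])
    r=least_squares(fn,[.56,-.208,0]);print(n,r.x.round(4),'deg',np.degrees(r.x[2]).round(1),r.fun.round(1))
# hub flange circle fit: rim points in images
for n,c,box,z in(('top',a,(140,205,190,250),.015),('side',b,(243,166,285,196),.015)):
    m=hubmask(c,box);print(n,m.sum())
    cv2.imwrite(f'pics/m_{n}.png',cv2.resize(np.hstack([c['frame'][box[1]:box[3],box[0]:box[2],::-1],np.repeat((m*255).astype(np.uint8)[:,:,None],3,2)]),None,fx=7,fy=7,interpolation=cv2.INTER_NEAREST))
    cn,_=cv2.findContours(m.astype(np.uint8),cv2.RETR_EXTERNAL,cv2.CHAIN_APPROX_NONE)
    cn=max(cn,key=len)[:,0]+np.array(box[:2])
    W=np.array([atz(c,p,z)[:2] for p in cn])
    r=least_squares(lambda p:np.hypot(*(W-p[:2]).T)-p[2],[*W.mean(0),.042],loss='soft_l1',f_scale=.001)
    print(n,'hub',r.x.round(4))
E
```

```text
top [ 0.5652 -0.2098 -0.1061] deg -6.1 [-0.1 -0.   0.1 -0.   0.   0.3 -0.2 -0.1  0.2 -0.1]
side [ 0.5652 -0.2103 -0.1126] deg -6.5 [-0.   0.   0.1  0.1 -0.1 -0.3  0.   0.2]
top 567
top hub [0.6029 0.2909 0.0387]
side 161
side hub [0.6007 0.2861 0.0332]
```

View pics/m_top.png

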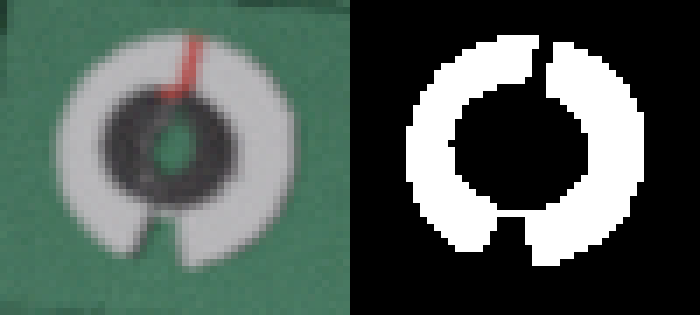

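View pics/m_side.png

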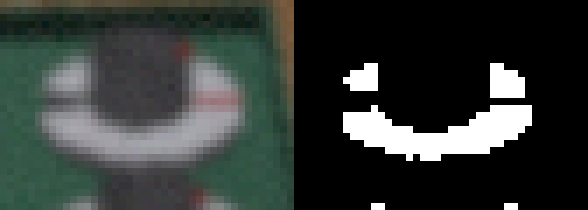

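```bash
cat >> meas.py <<'E'
from scipy.ndimage import map_coordinates
def circ(c,cen,z,r=.042,angs=range(0,360,4),rot=0,span=.010):
    f=cv2.GaussianBlur(c['frame'],(0,0),.6).astype(float)
    R=[]
    for a in angs:
        th=np.radians(a);rr=np.arange(r-span,r+span,.0003)
        P=np.stack([cen[0]+rr*np.cos(th),cen[1]+rr*np.sin(th),0*rr+z],1)
        q=proj(c,P)
        v=map_coordinates(f[:,:,0],[q[:,1],q[:,0]],order=1)  # red channel
        hi=v[:8].mean();lo=v[-12:].min()
        if hi-lo<30: continue
        k=np.where(v<(hi+lo)/2)[0]
        if len(k) and k[0]>3: R.append((a,*P[k[0],:2]))
    R=np.array(R)
    s=least_squares(lambda p:np.hypot(R[:,1]-p[0],R[:,2]-p[1])-p[2],[*cen,r],loss='soft_l1',f_scale=.0007)
    return s.x,len(R),np.median(abs(s.fun))
E
python3 - <<'E'
from meas import *
import pickle
a,b=pickle.load(open('c0.pkl','rb'))
for c,n in((a,'top'),(b,'side')):
    cen=(.602,.292)
    for i in range(3):
        x,k,e=circ(c,cen,.015);cen=x[:2]
    print(n,x.round(4),k,e)
cen=circ(a,(.602,.292),.015)[0][:2]
# red line angle from the top
for c,n,box in((a,'top',(140,205,190,250)),(b,'side',(243,166,285,196))):
    f=c['frame'][box[1]:box[3],box[0]:box[2]].astype(int)
    w=f[:,:,0]-f[:,:,1:].max(2);yy,xx=np.where(w>30)
    for y,x in zip(yy,xx):
        P=atz(c,(x+box[0],y+box[1]),.015)[:2]-cen
        print(n,w[y,x],np.hypot(*P).round(4)*1000,np.degrees(np.arctan2(P[1],P[0])).round(1))
# notch: dark angles at r=.036
for c,n in((a,'top'),(b,'side')):
    th=np.radians(np.arange(140,240,2));r=.036
    q=proj(c,np.stack([cen[0]+r*np.cos(th),cen[1]+r*np.sin(th),0*th+.015],1))
    v=map_coordinates(c['frame'][:,:,0].astype(float),[q[:,1],q[:,0]],order=1);print(n,dict(zip(range(140,240,2),v.astype(int))))
E
```

```text
top [0.6015 0.2927 0.0431] 86 0.00026173025679002496
side [0.6011 0.2913 0.0438] 71 0.0004658608011618229
top 39 41.6 -6.5
top 35 38.800000000000004 -3.3
top 81 39.0 -7.0
top 59 39.5 -10.7
top 41 36.2 -3.7
top 86 36.5 -7.7
top 51 36.900000000000006 -11.6
top 58 33.6 -4.1
top 91 33.9 -8.4
top 39 34.4 -12.6
top 73 31.099999999999998 -4.6
top 86 31.4 -9.2
top 83 28.5 -5.2
top 81 28.9 -10.2
top 39 25.8 -0.2
top 85 25.9 -5.9
top 69 26.3 -11.4
top 41 23.599999999999998 11.9
top 54 23.3 5.8
top 68 23.2 -0.5
top 78 23.400000000000002 -6.7
top 45 23.8 -12.8
top 31 21.8 19.7
top 69 21.1 13.2
top 81 20.7 6.3
top 70 20.6 -0.7
top 41 20.8 -7.7
side 32 106.30000000000001 43.6
side 31 101.4 41.6
side 31 96.60000000000001 39.3
side 32 92.1 36.9
side 32 87.7 34.2
side 34 45.0 57.0
side 31 30.4 -6.6
side 31 36.3 -6.8
top {140: np.int64(184), 142: np.int64(183), 144: np.int64(182), 146: np.int64(183), 148: np.int64(184), 150: np.int64(184), 152: np.int64(181), 154: np.int64(177), 156: np.int64(161), 158: np.int64(142), 160: np.int64(114), 162: np.int64(86), 164: np.int64(71), 166: np.int64(66), 168: np
[... 1002 characters left out ...]
4(85), 170: np.int64(79), 172: np.int64(75), 174: np.int64(81), 176: np.int64(87), 178: np.int64(93), 180: np.int64(98), 182: np.int64(107), 184: np.int64(115), 186: np.int64(124), 188: np.int64(134), 190: np.int64(141), 192: np.int64(146), 194: np.int64(149), 196: np.int64(152), 198: np.int64(156), 200: np.int64(158), 202: np.int64(160), 204: np.int64(162), 206: np.int64(164), 208: np.int64(165), 210: np.int64(166), 212: np.int64(165), 214: np.int64(163), 216: np.int64(162), 218: np.int64(162), 220: np.int64(160), 222: np.int64(159), 224: np.int64(157), 226: np.int64(157), 228: np.int64(157), 230: np.int64(158), 232: np.int64(158), 234: np.int64(158), 236: np.int64(159), 238: np.int64(160)}
```

```bash
cat >> h.py <<'E'
def plan(pos,yaw=None):
    s=sensors.observe();R=Rm(s);d=R.T@(np.array(pos)-s['tool_pos'])
    cy=np.degrees(np.arctan2(R[1,2],R[0,2]))
    tw=None if yaw is None else -((yaw-cy+180)%360-180)
    print('t',s['time'],'pos',s['tool_pos'].round(4),'jawyaw',cy.round(2),'tooly',R[:,1].round(4),'q6',s['qpos'][5].round(2),'F',s['contact_force'].round(1),'T',s['torque'].round(2),'open',s['opening'].round(4))
    print(' shift',d.round(4),'twist',tw)
E
python3 - <<'E'
from h import *
plan((.6013,.292,.15),-8)
E
```

```text
Traceback (most recent call last):
  File "h.py", line 25, in plan
    print('t',s['time'],'pos',s['tool_pos'].round(4),'jawyaw',cy.round(2),'tooly',R[:,1].round(4),'q6',s['qpos'][5].round(2),'F',s['contact_force'].round(1),'T',s['torque'].round(2),'open',s['opening'].round(4))
                                                                                                                                                                                             ^^^^^^^^^^^^^^^^^^
AttributeError: 'float' object has no attribute 'round'
```

```bash
sed -i "s/s\['opening'\].round(4)/round(s['opening'],4)/" h.py
python3 - <<'E'
from h import *
plan((.6013,.292,.15),-8)
E
```

```text
t 0.1 pos [0.1291 0.5085 0.2511] jawyaw 75.75 tooly [-5.0e-04 -1.3e-03 -1.0e+00] q6 -0.15 F [ 0.1  0.3 -0.7] T [-0.04  0.03 -0.01] open 0.0917
 shift [ 0.511   0.1012 -0.0935] twist 83.74799392727563
```

{"api": "send_rows", "payload": {
  "motion": [
    [[0.511,0.1,-0.0935,83.7],[0.511,0.1,-0.0935,83.7],[0.511,0.1,-0.0935,83.7],[0.511,0.1,-0.0935,83.7],[0.511,0.1,-0.0935,83.7],[0.511,0.1,-0.0935,83.7],[0.511,0.1,-0.0935,83.7],[0.511,0.1,-0.0935,83.7]]
  ],
  "gripper": 0.68,
  "grip_force": 30
}}

```text
time: 0.9
tool_pos: [0.4876, 0.3436, 0.1749]
tool_rot: [-1.572, -0.001, -1.455]
contact_force: [0.5, 1.7, -0.0]
opening: 0.0626
```

```bash
python3 - <<'E'
from h import *
plan((.6013,.292,.10),-8)
E
```

```text
t 0.9 pos [0.4876 0.3436 0.1749] jawyaw 6.63 tooly [-0.001  -0.0013 -1.    ] q6 0.37 F [ 0.5  1.7 -0. ] T [-0.04  0.08  0.  ] open 0.0626
 shift [0.0643 0.0749 0.1071] twist 14.627357506503074
```

{"api": "send_rows", "payload": {
  "motion": [
    [[0.0643,0.075,0.107,14.6],[0.0643,0.075,0.107,14.6],[0.0643,0.075,0.107,14.6],[0.0643,0.075,0.107,14.6],[0.0643,0.075,0.107,14.6],[0.0643,0.075,0.107,14.6]]
  ]
}}

```text
time: 1.5
tool_pos: [0.6006, 0.2927, 0.1005]
tool_rot: [-1.572, -0.001, -1.709]
contact_force: [-0.1, -0.8, 0.5]
opening: 0.0624
```

```bash
python3 - <<'E'
from h import *
plan((.6013,.292,.043),-8)
cam('top','pics/t1.png');b=cam('side','pics/s1.png')
g=b['frame'][:,:,::-1];cv2.imwrite('pics/s1c.png',cv2.resize(g[80:240,190:330],None,fx=4,fy=4))
E
```

```text
t 1.5 pos [0.6006 0.2927 0.1005] jawyaw -7.93 tooly [-9.e-04 -9.e-04 -1.e+00] q6 0.48 F [-0.1 -0.8  0.5] T [-0.13  0.02  0.05] open 0.0624
 shift [0.0006 0.0575 0.0008] twist 0.07037019073084139
```

View pics/s1c.png

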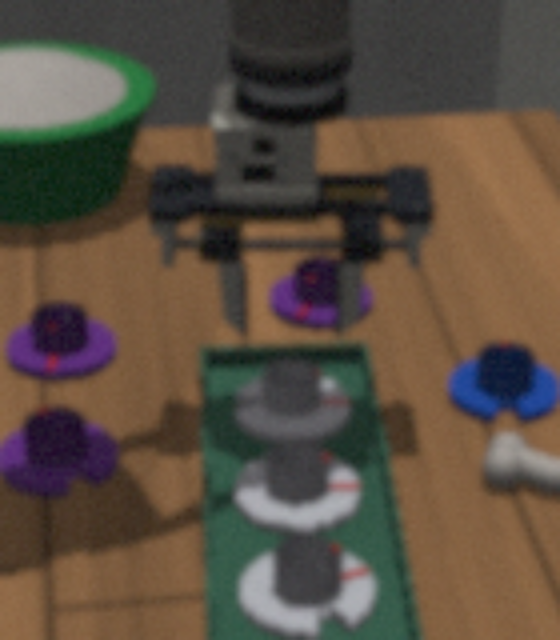

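The picture shows the fingers aligned over the far hub, which is the left one in the top view, so I'll descend.

{"api": "send_rows", "payload": {
  "motion": [
    [[0.0006,0.02,0.0008,0],[0.0006,0.04,0.0008,0],[0.0006,0.05,0.0008,0],[0.0006,0.055,0.0008,0],[0.0006,0.057,0.0008,0],[0.0006,0.057,0.0008,0],[0.0006,0.057,0.0008,0]]
  ]
}}

```text
time: 2.3
tool_pos: [0.6018, 0.2927, 0.0452]
tool_rot: [-1.569, 0.0, -1.708]
contact_force: [-0.3, -0.3, 0.6]
opening: 0.0621
```

{"api": "send_rows", "payload": {
  "motion": [
    [[0,0,0,0],[0,0,0,0],[0,0,0,0],[0,0,0,0],[0,0,0,0],[0,0,0,0]]
  ],
  "gripper": 0.35,
  "grip_force": 30
}}

```text
time: 2.9
tool_pos: [0.6017, 0.2927, 0.0455]
tool_rot: [-1.569, 0.0, -1.708]
contact_force: [-1.1, -0.9, 4.6]
opening: 0.0435
```

```bash
python3 - <<'E'
from h import *
plan((.6013,.292,.14),-8)
E
```

```text
t 2.9 pos [0.6017 0.2927 0.0455] jawyaw -7.87 tooly [ 1.8e-03 -1.0e-04 -1.0e+00] q6 0.48 F [-1.1 -0.9  4.6] T [-0.14  0.53 -0.02] open 0.0435
 shift [ 0.0007 -0.0945 -0.0002] twist 0.12637160246629264
```

{"api": "send_rows", "payload": {
  "motion": [
    [[0,-0.01,0,0],[0,-0.03,0,0],[0,-0.06,0,0],[0,-0.095,0,0],[0,-0.13,0,0],[0,-0.13,0,0],[0,-0.13,0,0]]
  ],
  "gripper": 0.2,
  "grip_force": 40
}}

```text
time: 3.6
tool_pos: [0.6015, 0.2926, 0.1757]
tool_rot: [-1.568, 0.0, -1.708]
contact_force: [-0.0, -0.0, -3.9]
opening: 0.0437
```

```bash
python3 - <<'E'
from h import *
plan((.5652,-.210,.16),-6.3)
a=cam('top','pics/t2.png');b=cam('side','pics/s2.png')
g=b['frame'][:,:,::-1];g2=a['frame'][:,:,::-1]
cv2.imwrite('pics/s2c.png',np.hstack([cv2.resize(g[60:220,180:320],None,fx=3,fy=3),cv2.resize(g2[190:290,80:200],(420,350))[:350,:].copy() if 0 else cv2.resize(g2[170:300,90:200],(380,480))]))
E
```

```text
t 3.6 pos [0.6015 0.2926 0.1757] jawyaw -7.88 tooly [ 2.6e-03  1.0e-04 -1.0e+00] q6 0.48 F [-0.  -0.  -3.9] T [-0.11  0.07  0.05] open 0.0437
 shift [0.5029 0.0156 0.0328] twist -1.5762779367669282
```

View pics/s2c.png

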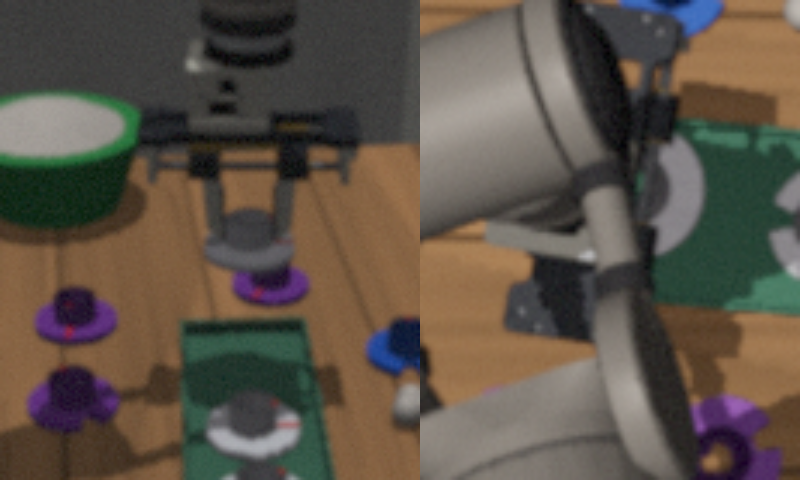

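{"api": "send_rows", "payload": {
  "motion": [
    [[0.012,0,0.001,0],[0.04,0.001,0.002,-0.3],[0.08,0.003,0.005,-0.5],[0.122,0.004,0.008,-0.7],[0.164,0.005,0.011,-0.8],[0.206,0.006,0.0135,-0.9],[0.248,0.008,0.016,-1],[0.285,0.009,0.0185,-1.1]]
  ]
}}

```text
time: 4.5
tool_pos: [0.5782, 0.0047, 0.1633]
tool_rot: [-1.575, -0.002, -1.69]
contact_force: [0.6, -0.7, -2.8]
opening: 0.0433
```

```bash
python3 - <<'E'
from h import *
plan((.5652,-.210,.16),-6.3)
E
```

```text
t 4.5 pos [0.5782 0.0047 0.1633] jawyaw -6.82 tooly [-0.0048 -0.0016 -1.    ] q6 -0.0 F [ 0.6 -0.7 -2.8] T [-0.11  0.   -0.01] open 0.0433
 shift [0.2147 0.0037 0.0126] twist -0.5249945117108155
```

{"api": "send_rows", "payload": {
  "motion": [
    [[0.03,0.001,0.002,-0.1],[0.065,0.001,0.004,-0.2],[0.105,0.002,0.007,-0.3],[0.145,0.003,0.009,-0.4],[0.18,0.003,0.011,-0.5],[0.202,0.004,0.012,-0.5],[0.2147,0.004,0.0126,-0.5],[0.2147,0.004,0.0126,-0.5]]
  ]
}}

```text
time: 5.3
tool_pos: [0.5642, -0.2115, 0.1586]
tool_rot: [-1.577, -0.002, -1.683]
contact_force: [-0.0, -0.1, -2.7]
opening: 0.0436
```

```bash
python3 - <<'E'
from h import *
import pickle
plan((.5652,-.210,.16),-6.3)
a=cam('top','pics/t3.png');b=cam('side','pics/s3.png')
pickle.dump((a,b),open('c3.pkl','wb'))
g=b['frame'][:,:,::-1];cv2.imwrite('pics/s3c.png',cv2.resize(g[150:350,200:340],(560,800))[:600])
g=a['frame'][:,:,::-1];cv2.imwrite('pics/t3c.png',cv2.resize(g[180:300,300:440],None,fx=5,fy=5)[:600])
E
```

```text
t 5.3 pos [ 0.5642 -0.2115  0.1586] jawyaw -6.46 tooly [-0.0065 -0.001  -1.    ] q6 -0.37 F [-0.  -0.1 -2.7] T [-0.06  0.04 -0.02] open 0.0436
 shift [-0.0016 -0.0014  0.0008] twist -0.1568438963997778
```

View pics/s3c.png

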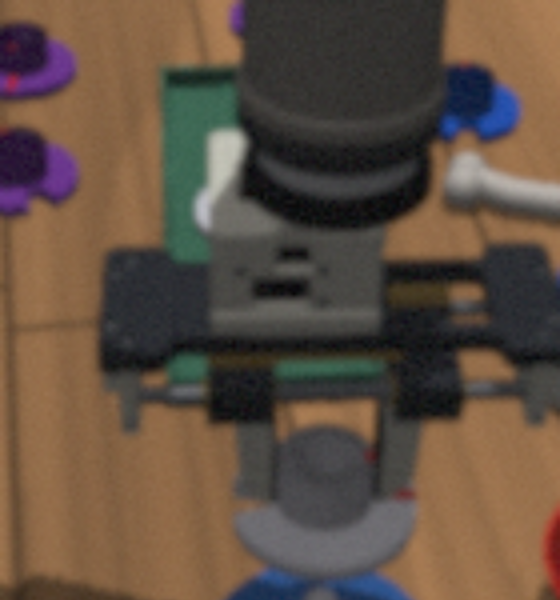

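View pics/t3c.png

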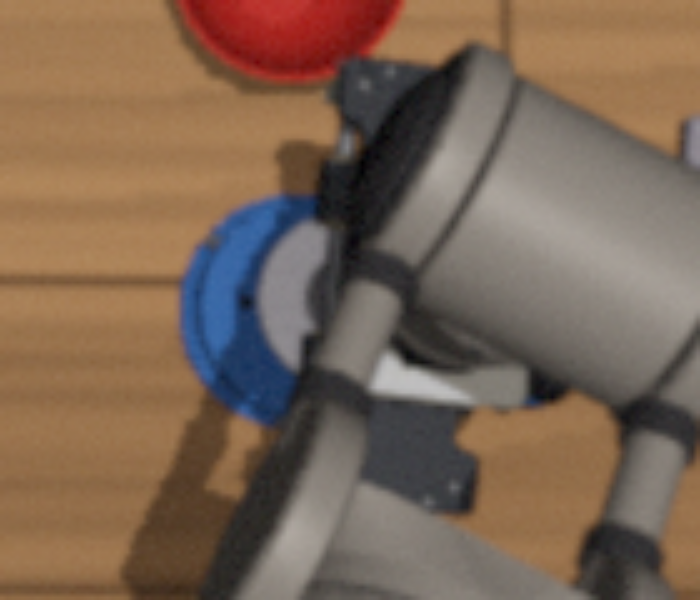

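```bash
python3 - <<'E'
from meas import *
import pickle
a,b=pickle.load(open('c3.pkl','rb'))
z=.1586-.0405; c0=np.array([.5642,-.2115]);th=np.radians(np.arange(0,361,3))
g=cv2.resize(b['frame'][240:310,240:320,::-1],None,fx=8,fy=8,interpolation=cv2.INTER_CUBIC)
y=np.radians(-6.4)
def dr(g,c,cc,off,f):
    for r,h,col in((.042,.010,(0,255,255)),(.042,0,(0,255,0)),(.022,.034,(255,255,0)),(.01125,.034,(255,0,255))):
        P=np.stack([cc[0]+r*np.cos(th),cc[1]+r*np.sin(th),0*th+z+h],1)
        q=((proj(c,P)-off+.5)*f-.5).round().astype(int);cv2.polylines(g,[q],False,col,1)
    P=[[cc[0]+r*np.cos(y),cc[1]+r*np.sin(y),z+.01] for r in(.022,.042)]
    q=((proj(c,P)-off+.5)*f-.5).round().astype(int);cv2.polylines(g,[q],False,(0,0,255),1)
dr(g,b,c0,np.array([240,240]),8);cv2.imwrite('pics/s3o.png',g)
g=cv2.resize(a['frame'][210:280,330:410,::-1],None,fx=8,fy=8,interpolation=cv2.INTER_CUBIC)
dr(g,a,c0,np.array([330,210]),8);cv2.imwrite('pics/t3o.png',g)
E
```

```text
(no output)
```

View pics/s3o.png

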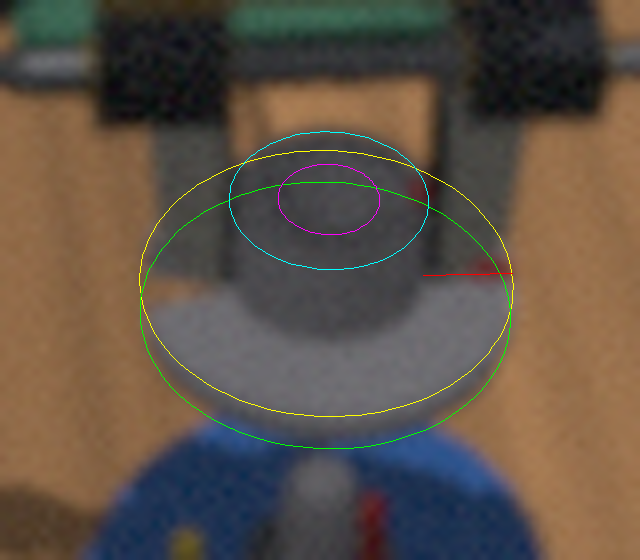

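View pics/t3o.png

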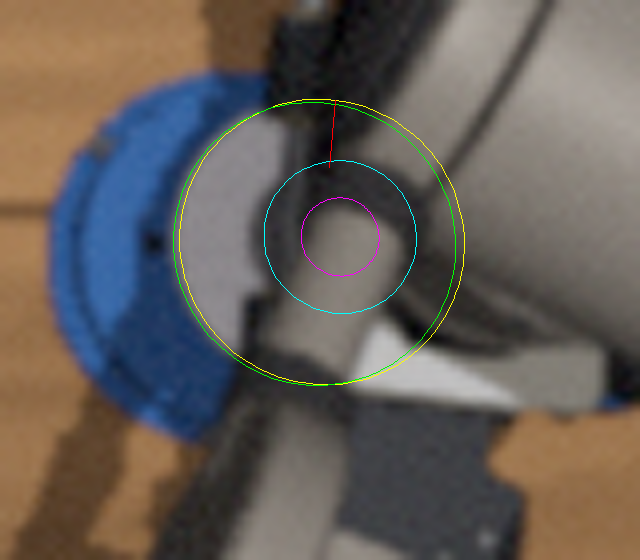

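{"api": "send_rows", "payload": {
  "motion": [
    [[-0.0016,0.02,0.0014,0],[-0.0016,0.04,0.0014,0],[-0.0016,0.05,0.0014,0],[-0.0016,0.053,0.0014,0],[-0.0016,0.053,0.0014,0]]
  ]
}}

```text
time: 5.9
tool_pos: [0.5663, -0.2072, 0.1062]
tool_rot: [-1.577, -0.001, -1.68]
contact_force: [-0.4, 0.3, -2.4]
opening: 0.0431
```

```bash
python3 - <<'E'
from meas import *
import pickle
plan((.5652,-.210,.0725),-6.3)
b=cam('side')
s=sensors.observe();z=s['tool_pos'][2]-.0405;th=np.radians(np.arange(0,361,3))
g=cv2.resize(b['frame'][260:330,240:320,::-1],None,fx=8,fy=8,interpolation=cv2.INTER_CUBIC);raw=g.copy()
cc=s['tool_pos'];off=np.array([240,260])
for r,h,col in((.042,.010,(0,255,255)),(.022,.034,(255,255,0)),(.01125,.034,(255,0,255))):
    P=np.stack([cc[0]+r*np.cos(th),cc[1]+r*np.sin(th),0*th+z+h],1)
    q=((proj(b,P)-off+.5)*8-.5).round().astype(int);cv2.polylines(g,[q],False,col,1)
cv2.imwrite('pics/s4o.png',g)
E
```

```text
t 5.9 pos [ 0.5663 -0.2072  0.1062] jawyaw -6.27 tooly [-6.1e-03 -3.0e-04 -1.0e+00] q6 -0.36 F [-0.4  0.3 -2.4] T [-0.11  0.08 -0.01] open 0.0431
 shift [ 0.0029  0.0337 -0.0005] twist 0.025881348927356385
```

View pics/s4o.png

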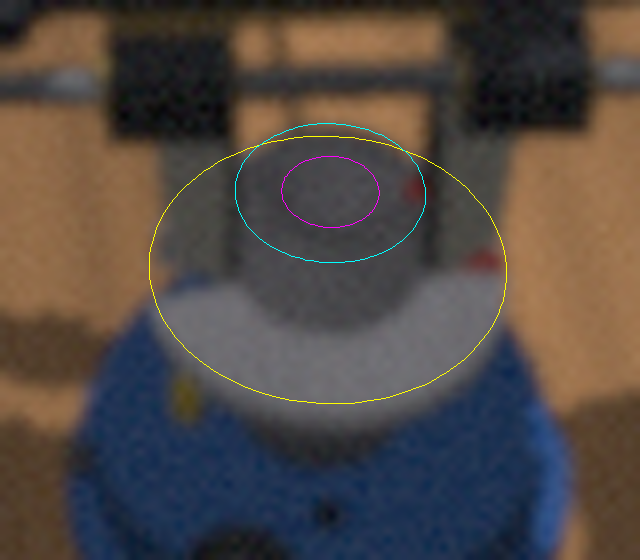

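```bash
python3 - <<'E'
from meas import *
for i in range(3):
    plan((.5652,-.210,.105),-6.3); b=cam('side')
E
```

```text
t 5.95 pos [ 0.5665 -0.2075  0.1067] jawyaw -6.29 tooly [-5.2e-03 -8.0e-04 -1.0e+00] q6 -0.37 F [-0.1 -0.4 -3.2] T [-0.11  0.06 -0.09] open 0.0435
 shift [ 0.0026  0.0017 -0.001 ] twist 0.013607305786337065
t 6.0 pos [ 0.5666 -0.2078  0.107 ] jawyaw -6.31 tooly [-0.0045 -0.0012 -1.    ] q6 -0.36 F [ 0.1  0.6 -2.9] T [-0.1   0.05  0.01] open 0.0436
 shift [ 0.0024  0.0021 -0.0012] twist -0.00506623746821333
t 6.05 pos [ 0.5666 -0.2079  0.1071] jawyaw -6.31 tooly [-0.0043 -0.0013 -1.    ] q6 -0.37 F [ 0.8  0.  -3. ] T [-0.13  0.06  0.02] open 0.0435
 shift [ 0.0022  0.0021 -0.0012] twist -0.011932399996453569
```

{"api": "send_rows", "payload": {
  "motion": [
    [[0.0024,0.001,-0.0012,0],[0.0024,0.001,-0.0012,0],[0.0024,0.001,-0.0012,0],[0.0024,0.001,-0.0012,0]]
  ]
}}

```text
time: 6.5
tool_pos: [0.5651, -0.2103, 0.1062]
tool_rot: [-1.575, -0.002, -1.681]
contact_force: [0.8, 0.0, -2.8]
opening: 0.0436
```

```bash
cat > ov.py <<'E'
from meas import *
def ov(name,box=(240,260,320,330)):
    b=cam('side');s=sensors.observe();z=s['tool_pos'][2]-.0405;th=np.radians(np.arange(0,361,3))
    g=cv2.resize(b['frame'][box[1]:box[3],box[0]:box[2],::-1],None,fx=8,fy=8,interpolation=cv2.INTER_CUBIC)
    cc=s['tool_pos'];off=np.array(box[:2])
    for r,h,col in((.042,.010,(0,255,255)),(.022,.034,(255,255,0)),(.01125,.034,(255,0,255))):
        P=np.stack([cc[0]+r*np.cos(th),cc[1]+r*np.sin(th),0*th+z+h],1)
        q=((proj(b,P)-off+.5)*8-.5).round().astype(int);cv2.polylines(g,[q],False,col,1)
    cv2.imwrite(name,g)
    x=circ(b,cc[:2],z+.01,angs=range(-150,-29,4))
    print(x)
E
python3 - <<'E'
from ov import *
plan((.5652,-.210,.0725),-6.3)
ov('pics/s5o.png')
plan((.5652,-.210,.0725),-6.3)
E
```

```text
t 6.5 pos [ 0.5651 -0.2103  0.1062] jawyaw -6.33 tooly [-0.0043 -0.0013 -1.    ] q6 -0.37 F [ 0.8  0.  -2.8] T [-0.12  0.11  0.01] open 0.0436
 shift [-0.0004  0.0337  0.0002] twist -0.03248304911357991
(array([ 0.56469565, -0.2146435 ,  0.0428987 ]), 29, np.float64(0.0002609450678310657))
t 6.55 pos [ 0.5651 -0.2103  0.1061] jawyaw -6.33 tooly [-0.0043 -0.0013 -1.    ] q6 -0.37 F [ 0.8  0.4 -3.4] T [-0.08  0.07 -0.01] open 0.0433
 shift [-0.0003  0.0336  0.0002] twist -0.028516784619995406
```

View pics/s5o.png

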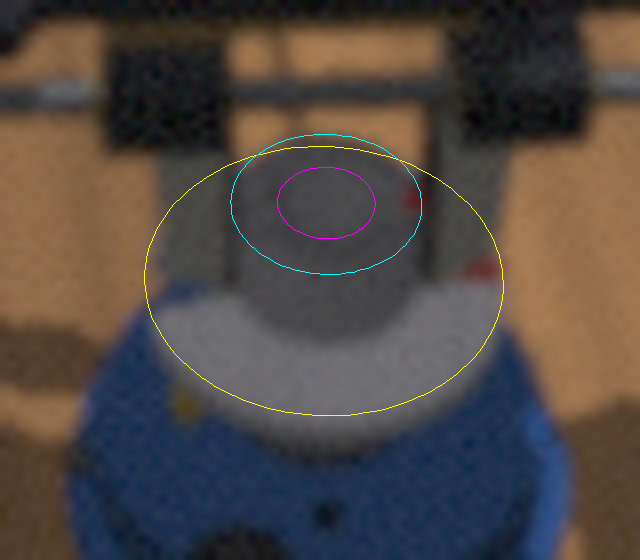

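```bash
cat > boss.py <<'E'
from meas import *
def boss(c,cen,z,r=.022):
    f=cv2.GaussianBlur(c['frame'],(0,0),.5).astype(float).mean(2);cen=np.array(cen,float)
    for it in range(3):
        R=[]
        for a in range(-145,-34,3):
            th=np.radians(a);rr=np.arange(r-.008,r+.0085,.0003)
            P=np.stack([cen[0]+rr*np.cos(th),cen[1]+rr*np.sin(th),0*rr+z],1);q=proj(c,P)
            v=map_coordinates(f,[q[:,1],q[:,0]],order=1);lo=v[:8].mean();hi=v[-8:].mean()
            if hi-lo<15: continue
            k=np.where(v>(hi+lo)/2)[0]
            if k[0]>0:R.append(P[k[0],:2])
        R=np.array(R)
        s=least_squares(lambda p:np.hypot(R[:,0]-p[0],R[:,1]-p[1])-r,cen,loss='soft_l1',f_scale=.0007);cen=s.x
    return cen.round(4),len(R),np.median(abs(s.fun))
E
python3 - <<'E'
from boss import *
import pickle
a,b=pickle.load(open('c0.pkl','rb'))
print('tray hubs',boss(b,(.6013,.292),.015),boss(b,(.5895,.182),.015),boss(b,(.5827,.0715),.015))
a,b=pickle.load(open('c3.pkl','rb'));z=.1586-.0305
print('hold1 (tcp .5642 -.2115)',boss(b,(.5642,-.2115),z))
s=sensors.observe();b=cam('side');p=s['tool_pos'];
for dz in(-.002,0,.002):print(p,boss(b,p[:2],p[2]-.0305+dz))
E
```

```text
tray hubs (array([0.6002, 0.2932]), 37, np.float64(0.00022746260921178638)) (array([0.5892, 0.1842]), 37, np.float64(0.0002960276301652888)) (array([0.5803, 0.0747]), 37, np.float64(0.0006749084361036689))
hold1 (tcp .5642 -.2115) (array([ 0.5649, -0.2098]), 37, np.float64(9.662382013649745e-05))
[ 0.56509507 -0.2102637   0.10613181] (array([ 0.5658, -0.2082]), 37, np.float64(0.00015360729049962787))
[ 0.56509507 -0.2102637   0.10613181] (array([ 0.5655, -0.2099]), 37, np.float64(0.0001838352946978844))
[ 0.56509507 -0.2102637   0.10613181] (array([ 0.5651, -0.2117]), 37, np.float64(0.00019538667391376385))
```

{"api": "send_rows", "payload": {
  "motion": [
    [[0,0.003,0,0],[0,0.006,0,0],[0,0.009,0,0],[0,0.011,0,0],[0,0.011,0,0],[0,0.011,0,0]]
  ]
}}

```text
time: 7.2
tool_pos: [0.565, -0.2102, 0.095]
tool_rot: [-1.575, -0.002, -1.681]
contact_force: [0.7, -0.5, -3.1]
opening: 0.0436
```

```bash
python3 - <<'E'
from boss import *
plan((.5652,-.210,.0725),-6.3)
s=sensors.observe();b=cam('side');p=s['tool_pos'];print(boss(b,p[:2],p[2]-.0305))
E
```

```text
t 7.2 pos [ 0.565  -0.2102  0.095 ] jawyaw -6.32 tooly [-0.0045 -0.0011 -1.    ] q6 -0.37 F [ 0.7 -0.5 -3.1] T [-0.08  0.08  0.06] open 0.0436
 shift [-0.0003  0.0225  0.0002] twist -0.024807710000430916
(array([ 0.5657, -0.2099]), 37, np.float64(0.00017752374413087038))
```

No contact with the shaft at 7 mm of overlap, so I'll continue past the key.

{"api": "send_rows", "payload": {
  "motion": [
    [[0,0.003,0,0],[0,0.006,0,0],[0,0.009,0,0],[0,0.012,0,0],[0,0.014,0,0],[0,0.014,0,0]]
  ]
}}

```text
time: 7.85
tool_pos: [0.5649, -0.2102, 0.0807]
tool_rot: [-1.576, -0.002, -1.681]
contact_force: [-0.6, -1.0, -2.8]
opening: 0.0433
```

{"api": "send_rows", "payload": {
  "motion": [
    [[0,0.002,0,0],[0,0.004,0,0],[0,0.006,0,0],[0,0.0075,0,0],[0,0.0075,0,0]]
  ]
}}

```text
time: 8.35
tool_pos: [0.5647, -0.2101, 0.0729]
tool_rot: [-1.576, -0.001, -1.681]
contact_force: [0.3, 0.5, -2.7]
opening: 0.0437
```

```bash
python3 - <<'E'
from boss import *
plan((.5652,-.210,.0725),-6.3)
s=sensors.observe();b=cam('side','pics/s6.png');p=s['tool_pos'];print(boss(b,p[:2],p[2]-.0305))
g=b['frame'][260:330,240:320,::-1];cv2.imwrite('pics/s6c.png',cv2.resize(g,None,fx=8,fy=8,interpolation=cv2.INTER_CUBIC))
E
```

```text
t 8.35 pos [ 0.5647 -0.2101  0.0729] jawyaw -6.32 tooly [-5.4e-03 -7.0e-04 -1.0e+00] q6 -0.37 F [ 0.3  0.5 -2.7] T [-0.13  0.12  0.02] open 0.0437
 shift [-0.0002  0.0004  0.0005] twist -0.023557170963954377
(array([ 0.5653, -0.2099]), 37, np.float64(0.00010356839590152517))
```

View pics/s6c.png

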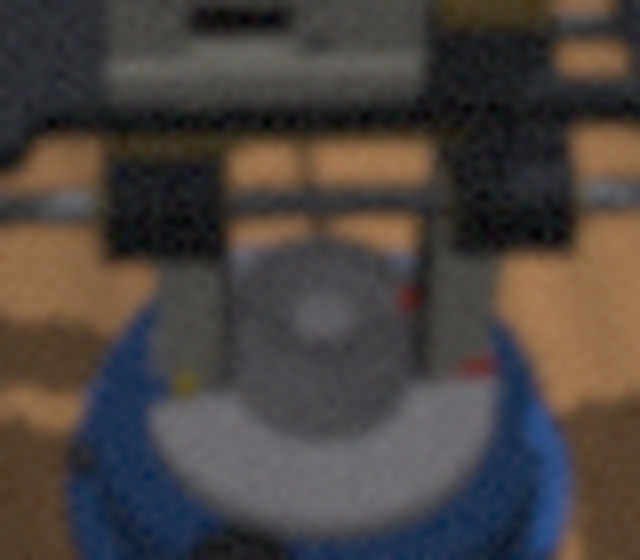

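{"api": "send_rows", "payload": {
  "motion": [
    [[0,0.001,0,0],[0,0.002,0,0],[0,0.003,0,0],[0,0.003,0,0]]
  ]
}}

```text
time: 8.8
tool_pos: [0.5649, -0.2103, 0.0725]
tool_rot: [-1.575, -0.002, -1.681]
contact_force: [-6.5, 2.0, 13.7]
opening: 0.0435
```

It made contact at exactly the predicted home height (0.0725), so I'll release.

{"api": "send_rows", "payload": {
  "motion": [
    [[0,-0.001,0,0],[0,-0.001,0,0],[0,-0.001,0,0],[0,-0.001,0,0],[0,-0.001,0,0]]
  ],
  "gripper": 0.68
}}

```text
time: 9.3
tool_pos: [0.5649, -0.2103, 0.0732]
tool_rot: [-1.575, -0.002, -1.681]
contact_force: [0.4, -0.8, 0.2]
opening: 0.0627
```

{"api": "send_rows", "payload": {
  "motion": [
    [[0,-0.02,0,0],[0,-0.05,0,0],[0,-0.09,0,0],[0,-0.13,0,0],[0,-0.13,0,0],[0,-0.13,0,0]]
  ]
}}

```text
time: 9.9
tool_pos: [0.5657, -0.2102, 0.2039]
tool_rot: [-1.573, -0.003, -1.681]
contact_force: [-0.1, -0.2, -0.6]
opening: 0.0625
```

```bash
python3 - <<'E'
from boss import *
# lever start geometry
y=np.radians(-6.3);ex=np.array([np.cos(y),np.sin(y),0]);ey=np.array([-np.sin(y),np.cos(y),0])
O=np.array([.5652,-.2102,0]);piv=O-.105*ey+[0,0,.022];print('pivot',piv)
for th in(0,.1,.2,1.0):
    print(th,(piv+.08*(np.sin(th-.5)*ex+np.array([0,0,np.cos(th-.5)]))).round(4))
b=cam('side','pics/s7.png')
for z in(.042,.044,.046):print(z,boss(b,O[:2],z))
g=b['frame'][280:390,220:330,::-1];cv2.imwrite('pics/s7c.png',cv2.resize(g,None,fx=5.4,fy=5.4,interpolation=cv2.INTER_CUBIC))
p0=piv+.08*(np.sin(-.5)*ex+np.array([0,0,np.cos(.5)]))
print('ball px',proj(b,p0), [proj(b,piv+.08*(np.sin(t-.5)*ex+np.array([0,0,np.cos(t-.5)])))[0].round(1) for t in(0,.1,.2)])
plan(tuple(p0-.055*ex+[0,0,.08]),-6.3)
E
```

```text
pivot [ 0.5536779 -0.3145659  0.022    ]
0 [ 0.5156 -0.3104  0.0922]
0.1 [ 0.5227 -0.3111  0.0957]
0.2 [ 0.5302 -0.312   0.0984]
1.0 [ 0.5918 -0.3188  0.0922]
0.042 (array([ 0.5654, -0.21  ]), 37, np.float64(0.0001056846589464408))
0.044 (array([ 0.565 , -0.2117]), 37, np.float64(9.680567242510013e-05))
0.046 (array([ 0.5647, -0.2133]), 37, np.float64(9.680567242510013e-05))
ball px [[260.85171114 335.51216822]] [array([260.9, 335.5]), array([265.2, 334. ]), array([269.8, 332.8])]
t 9.95 pos [ 0.565  -0.2099  0.2025] jawyaw -6.31 tooly [-0.0052 -0.001  -1.    ] q6 -0.37 F [ 0.4  0.9 -0.7] T [-0.13  0.09 -0.  ] open 0.0623
 shift [ 0.1053  0.031  -0.093 ] twist -0.013760374847720414
```

View pics/s7c.png

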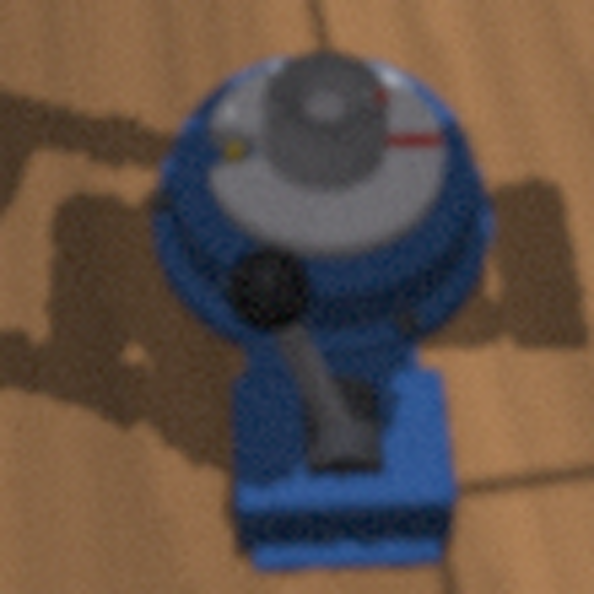

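```bash
python3 - <<'E'
from h import *
plan((.4756,-.306,.2),-6.3)
E
```

```text
t 9.95 pos [ 0.565  -0.2099  0.2025] jawyaw -6.31 tooly [-0.0052 -0.001  -1.    ] q6 -0.37 F [ 0.4  0.9 -0.7] T [-0.13  0.09 -0.  ] open 0.0623
 shift [ 0.1054  0.0031 -0.0783] twist -0.013760374847720414
```

{"api": "send_rows", "payload": {
  "motion": [
    [[0.035,0,-0.026,0],[0.07,0.001,-0.053,0],[0.1053,0.0025,-0.079,0],[0.1053,0.0025,-0.079,0],[0.1053,0.0025,-0.079,0],[0.1053,0.0025,-0.079,0]]
  ],
  "gripper": 0,
  "grip_force": 20
}}

```text
time: 10.55
tool_pos: [0.4752, -0.305, 0.1996]
tool_rot: [-1.577, -0.0, -1.68]
contact_force: [0.3, -0.4, 0.2]
opening: 0.0186
```

```bash
python3 - <<'E'
from h import *
plan((.4756,-.306,.108),-6.3)
E
```

```text
t 10.55 pos [ 0.4752 -0.305   0.1996] jawyaw -6.28 tooly [-6.2e-03  4.0e-04 -1.0e+00] q6 -0.59 F [ 0.3 -0.4  0.2] T [-0.14  0.04 -0.01] open 0.0186
 shift [0.0009 0.0916 0.0011] twist 0.01568176762185658
```

{"api": "send_rows", "payload": {
  "motion": [
    [[0.001,0.03,0.0011,0],[0.001,0.06,0.0011,0],[0.001,0.08,0.0011,0],[0.001,0.09,0.0011,0],[0.001,0.0915,0.0011,0],[0.001,0.0915,0.0011,0],[0.001,0.0915,0.0011,0]]
  ]
}}

```text
time: 11.25
tool_pos: [0.4764, -0.3063, 0.1093]
tool_rot: [-1.575, -0.001, -1.68]
contact_force: [0.0, 0.1, 0.3]
opening: 0.0003
```

```bash
python3 - <<'E'
from h import *
plan((.5537+.0064*.994,-.3146-.0064*.11,.108),-6.3)
b=cam('side')
g=b['frame'][260:390,200:330,::-1];cv2.imwrite('pics/s8c.png',cv2.resize(g,None,fx=4.5,fy=4.5,interpolation=cv2.INTER_CUBIC))
E
```

```text
t 11.25 pos [ 0.4764 -0.3063  0.1093] jawyaw -6.26 tooly [-0.0046 -0.001  -1.    ] q6 -0.59 F [0.  0.1 0.3] T [-0.06  0.06  0.03] open 0.0003
 shift [-0.0002  0.0009  0.0842] twist 0.03693475695811799
```

View pics/s8c.png

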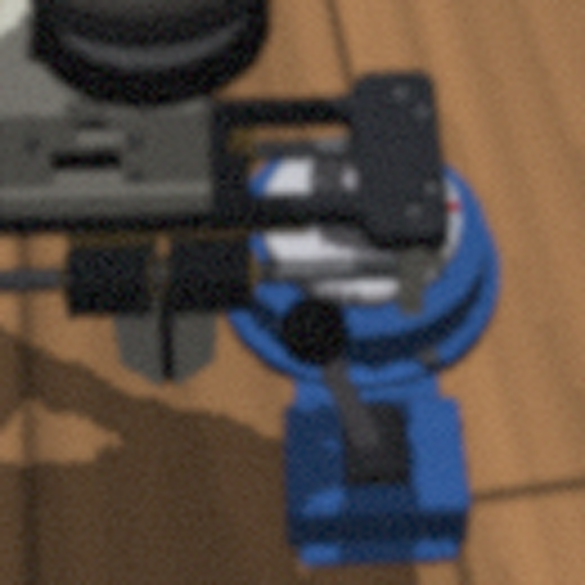

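The ball is at crop (312,330), clear ahead of the closed fingers, and nothing else is in the way. I'll push.

{"api": "send_rows", "payload": {
  "motion": [
    [[0,0.001,0.01,0],[0,0.001,0.02,0],[0,0.001,0.029,0],[0,0.001,0.038,0],[0,0.001,0.047,0],[0,0.001,0.056,0],[0,0.001,0.064,0],[0,0.001,0.07,0]]
  ]
}}

```text
time: 12.1
tool_pos: [0.5465, -0.314, 0.1077]
tool_rot: [-1.575, -0.001, -1.68]
contact_force: [-1.0, -0.5, -0.7]
opening: 0.0003
```

```bash
python3 - <<'E'
from h import *
plan((.5537+.0064*.994,-.3146-.0064*.11,.108),-6.3)
b=cam('side')
g=b['frame'][260:390,200:330,::-1];cv2.imwrite('pics/s9c.png',cv2.resize(g,None,fx=4.5,fy=4.5,interpolation=cv2.INTER_CUBIC))
E
```

```text
t 12.1 pos [ 0.5465 -0.314   0.1077] jawyaw -6.27 tooly [-4.8e-03 -8.0e-04 -1.0e+00] q6 -0.53 F [-1.  -0.5 -0.7] T [-0.08  0.22  0.05] open 0.0003
 shift [-0.0002 -0.0004  0.0136] twist 0.03469763004568449
```

View pics/s9c.png

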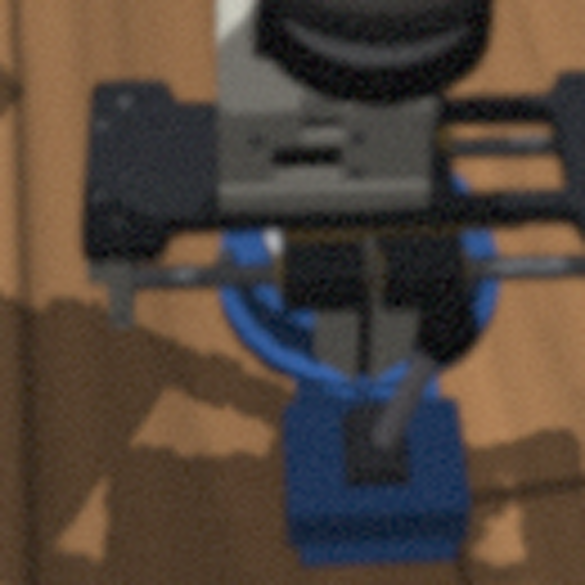

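{"api": "send_rows", "payload": {
  "motion": [
    [[0,0,0.003,0],[0,0,0.006,0],[0,0,0.009,0],[0,0,0.012,0],[0,0,0.014,0]]
  ]
}}

```text
time: 12.65
tool_pos: [0.5613, -0.3157, 0.1077]
tool_rot: [-1.575, -0.002, -1.68]
contact_force: [-0.7, -0.5, -0.0]
opening: 0.0004
```

{"api": "send_rows", "payload": {
  "motion": [
    [[0,0,0.0015,0],[0,0,0.003,0],[0,0,0.0045,0]]
  ]
}}

```text
time: 12.95
tool_pos: [0.5631, -0.3158, 0.1074]
tool_rot: [-1.581, -0.0, -1.68]
contact_force: [-15.3, 2.3, 6.4]
opening: 0.0004
```

The force stepped to 15 N at the predicted stop, so I'll back off.

{"api": "send_rows", "payload": {
  "motion": [
    [[0,0,-0.01,0],[0,0,-0.03,0],[0,0,-0.05,0],[0,-0.03,-0.065,0],[0,-0.07,-0.08,0],[0,-0.1,-0.1,0],[0,-0.12,-0.13,0],[0,-0.12,-0.16,0]]
  ]
}}

```text
time: 13.75
tool_pos: [0.4059, -0.2995, 0.2325]
tool_rot: [-1.575, -0.005, -1.679]
contact_force: [0.6, -0.4, -0.4]
opening: 0.0002
```

```bash
python3 - <<'E'
from boss import *
plan((.35,-.306,.25),-6.3)
a=cam('top','pics/t10.png');b=cam('side','pics/s10.png')
y=np.radians(-6.3);ex=np.array([np.cos(y),np.sin(y),0]);piv=np.array([.5537,-.3146,.022])
for c in(a,b): print([(t,proj(c,piv+.08*(np.sin(t-.5)*ex+np.array([0,0,np.cos(t-.5)])))[0].round(1)) for t in(.8,.9,1.)])
for z in(.042,.044):print(z,boss(b,(.5652,-.21),z))
f=lambda c,x0,y0,x1,y1:cv2.resize(c['frame'][y0:y1,x0:x1,::-1],(400,440),interpolation=cv2.INTER_CUBIC)
cv2.imwrite('pics/c10.png',np.hstack([f(b,230,280,330,390),f(a,330,195,430,305)]))
E
```

```text
t 13.75 pos [ 0.4059 -0.2995  0.2325] jawyaw -6.23 tooly [-0.0048 -0.0046 -1.    ] q6 -0.67 F [ 0.6 -0.4 -0.4] T [-0.12  0.08  0.04] open 0.0002
 shift [ 0.0126 -0.0172 -0.0549] twist 0.07249905286712988
[(0.8, array([410.6, 235.4])), (0.9, array([410.5, 232.4])), (1.0, array([410.3, 229.6]))]
[(0.8, array([298.7, 331.8])), (0.9, array([303.1, 332.8])), (1.0, array([307.4, 334. ]))]
0.042 (array([ 0.5646, -0.2105]), 37, np.float64(0.0003695421540008577))
0.044 (array([ 0.5643, -0.2121]), 37, np.float64(0.0003526163576594993))
```

View pics/c10.png

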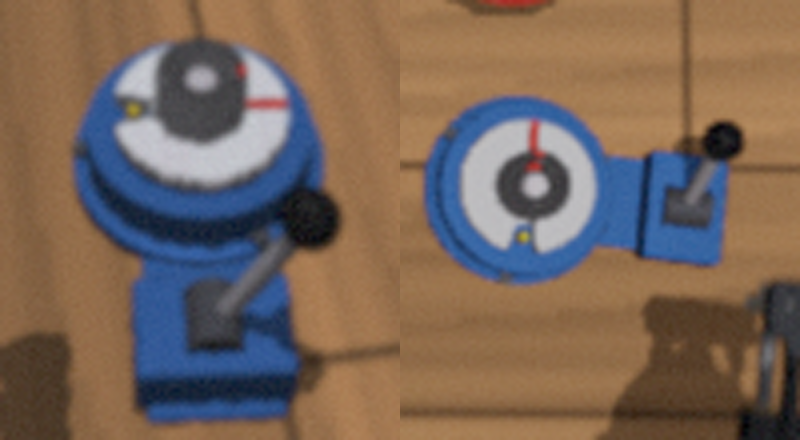

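View pics/t10.png

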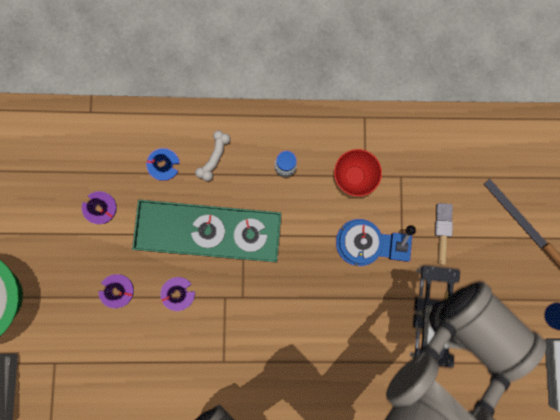

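The hub is home with the yellow pin showing in its notch. The ball sits at side px (307,334) and top px (410,230), both matching 1.0 rad. The other two hubs and the bystanders are unmoved, so I'm handing in.

```bash
python3 - <<'E'
from h import *
print(hand_in())
E
```

```text
the job is handed in; nothing more can be done
None
```

The correct hub is on the stand, fully home, and the lock lever is all the way over. I handed the job in at about 13.8 s of robot time; the hand-in gives no verdict.

- **Choice of hub:** The yellow pin stands opposite the red key (hole_b), so I took hub_b, whose notch is 180° from its keyway. It was the left hub in the tray as seen from above.
- **Seating:** I lowered it over the shaft and key with no resistance. It touched down at the expected height (tool at 0.0725 m) under about 14 N of push. In both views the pin shows in the notch and the red line lies along the key.
- **Height check:** The side camera put the hub's centre within about 1 mm of the shaft axis at the fully-home flange height.
- **Lever:** I pushed the ball until it met its stop at about 15 N, then backed off. The ball's position in both pictures matches 1.0 rad.
- **Rest of the bench:** The other two hubs are still in the tray, the bystanders look unmoved, and the arm is clear of everything.

One fit disagreed: a rim fit from the side camera put the held hub about 4 mm off. I put that down to the flange's side wall being caught in the fit. The boss fit and the smooth seating agreed with the stand position, and no final check failed.

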